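# Press the core out of a scrap casing on the two-stage hand press

## Task

Set the windowed white plastic shell, with the brown core still inside it, down into the nest of the grey hand press so that it sits fully on the nest floor, and let go of it. Then push the press's plunger gently straight down with the closed gripper, past its soft first stop and on to the firm second stop so that the ram drives the core part-way out onto the ledge, stay there for half a second, and let the plunger come all the way up again. Never lean on the press with more than 22 N, and leave the flat case and the round can where they are.

Things in the scene. Friction and masses are not known exactly. Their poses are not given: they have to be found in the camera images.
- shell_mid (a point): centre of the loose white plastic shell, a tube 46 mm wide (x), 60 mm long (y, tube axis), 44 mm high (z), both ends open, floor 4.5 mm; the brown core shows through a 22 by 40 mm window in its top. The point is 22 mm above its underside. Either end may face the ram. About 0.2 kg with its core; grip it across its width and carry it level.
- core_mid (a point): centre of the dark brown core, a loose block 36 mm (x) by 50 mm (y) by 34 mm (z) lying inside the shell; it slides lengthwise out of either open end.
- nest (a point): centre of the press's nest floor, 10 mm above the table. z up; y is the way the ram pushes. The shell's place is 65 mm (y) by 51 mm (x), 2.5 mm play each side, its guides flaring outwards above 6 mm height: four corner guides at x = +-25.5, y = +-19 to 32 mm (free between for fingers), an end stop at y = -32.5 mm, all 16 mm high; a catch ledge at y = +33 to +97 mm, 50 mm wide, 3.5 mm high.
- column (a point): point on the plunger's axis at the housing's top (grey block 56 by 75 mm, 44 mm high), 105 mm from the nest towards -y. Above it a steel stem carries a flat round dark head, 36 mm across, 12 mm thick, that moves straight down when pressed. The head's top is 34 to 48 mm above this point: a screw sets it, it differs each time and is not reported; find it by touch or sight.
- press: the fixed grey steel hand press itself, 100 mm by 250 mm; origin under the nest on the table, axes as nest. The plunger and the ram (a steel rod 14 mm thick, 31.5 mm above the table, its end 2.5 mm short of the shell's place) are carried by it.
- shell: the same shell; origin at the centre of its underside, axes as shell_mid.
- plunger_first (a joint): travel of the plunger's soft first stage, 0 (up) to 0.012 m (first stop); spring 2.5 N rising to 4.3 N. It only takes up slack: the ram does not move yet. Springs back.
- plunger_second (a joint): further travel of the firm second stage, 0 to 0.006 m (second stop); it starts to move at about 6.5 N and needs 9.5 to 14 N to reach the second stop, beyond which only a stiff rubber buffer gives (from 14 N, 4 N per mm, 3 mm). The ram goes 4.5 mm per mm of this stage and drives the core out about 17 mm. Springs back.
- flat_case_mid (a point): centre of a loose flat white case 50 mm (x) by 85 mm (y) by 24 mm high, without a window: a bystander.
- round_can_mid (a point): centre of a loose upright round aluminium can, 40 mm across and 45 mm high: a bystander.
Not all that is in view belongs to the job. What is shaped like the part that bears core_mid but blue or red is not meant. What is shaped like the shell but orange is not meant.

How it is judged:
By the outcome, as a careful person would: the job done as asked, in the order asked, and still so for the second after the job is handed in, with the robot touching nothing.
It also fails if it takes over 58 s, if anything falls off the work surface, if the arm or the gripper's body presses on something with over 40 N, if the wrist force passes 120 N, or if a joint passes its speed limit or range.

## Robot

A 7-joint arm with a two-finger parallel gripper is mounted at the origin on the work surface. World frame = base frame: x ahead of the robot, y to its left, z up, the work surface at z = 0. Lengths are in m, angles in rad, forces in N, time in s.
With the tool pointing down it reaches from about 0.425 to 0.875 m from the base axis. Payload 4.7 kg.
Tool frame: the origin (TCP) lies midway between the tips of the shut fingers; the grasp point (between the pads) lies 19 mm behind it (ctrl.grip_point_offset is the distance from the TCP to the grasp point, in m); z points along the fingers, y is the line along which they close (so a half turn about z gives the same grasp; the last joint's range is limited). The gripper opens to 87 mm and grips with 3 to 60 N. Pads are 19 mm wide; open, the fingers measure 117 mm over their backs; the gripper's body (75 mm by 190 mm) begins 51 mm behind the grasp point.
Start: joints at [-1.108, 0.321, -0.07, 1.45, 0.023, 1.371, -0.057], TCP at [0.282, 0.586, 0.191] pointing down, gripper open.
Joint ranges: [-2.86, 2.86], [-0.3, 2.09], [-1.38, 1.24], [0.06, 2.45], [-1.56, 4.7], [0.09, 2.05], [-2.69, 2.69]. Speed limits (rad/s): [2.57, 2.57, 3.14, 3.14, 3.14, 3.14, 3.14].

## Interface

Orientations are given as a rotation vector (axis times angle).
In Python, from bench import ctrl gives the robot as it stands. The module is installed in compiled form; this text tells all that it offers.
- The arm moves only by the shell command python3 -m handwheel 'ROWS' [OPENING] [FORCE]. ROWS is JSON, a list of rows, each an object of numbers: "x", "y", "z": the shift along the tool's x, y, z in m; "wx", "wy", "wz": the turn, a rotation vector about the tool's x, y, z in degrees. A call has 1 to 10 rows; each row is the pose to reach, as a shift and turn from the pose commanded when the call began, along the tool's axes at that moment; what a row does not reach only later rows make up. A row lasts 1/12 s, in which the tool goes at most 41.7 mm and 7.16 degrees, less where a joint would pass 70% of its speed; a pose out of reach is approached as far as the arm can. A call with a gripper value outside its range is refused whole. OPENING is the finger opening in m, from 0 to 0.087, set as the call begins (- or left out, the last holds). The fingers move at their own pace and stop on an object; FORCE is the grip in N (left out, the last holds). Time passes only in rows, so rows that repeat a pose let the fingers close. It gives the time, the measured TCP pose, the force, the opening and the grip force at its end, in the units of the state.
- ctrl.get_state(): the state, without advancing time (a new reading comes with each control period).
- ctrl.get_image(name): name is "scene" or "side" or "wrist"; returns a dict with "image" (420x560x3 uint8, red, green, blue), "K" (3x3 intrinsics, pixels), "k1" (the pictures are not rectified: a ray, as slopes to the right and down, at radius r is drawn at 1 + k1 r^2 times it, then the intrinsics apply), "world_to_cam" (4x4, takes a point from world to camera coordinates); the wrist camera has in their place "hand_eye" (4x4, takes a point from camera to tool coordinates, whose origin is the TCP and whose axes are the flange's). Camera axes: x right, y down, z forward; pixel columns grow to the right and rows downward; lengths in m; the calibration is good to about 2 mm. A picture is of the moment at which its call begins: read the wrist's pose just before it. There is no depth.
- ctrl.close_job(): hands the job in; it is judged then, once.
The state is a dict: "time": time; "joint_positions": joint angles; "qd": joint speeds; "joint_torque": joint torques, N m; "position": TCP position; "tool_rot": TCP orientation; "ft_force": force on the tool from outside, world axes, zero at the start; "torque": the same for the moment, N m; "grip_width": opening from 0.0 (shut) to 1.0 (fully open); "grip_force": force on a finger pad.
Only numpy, scipy, OpenCV 4.12 (cv2) and the standard library are available. Lean on these libraries where they do the work, as an engineer would, in place of code of your own. Each camera call takes 0.05 s, during which the arm holds its last target. There are 200 camera calls.

## Working session

There is one attempt and no reset: what is moved stays moved. The work goes in short steps, Python scripts to look and compute and a shell command to move; the robot and the scene stay as the last step left them, time stands still between calls to the robot, and variables do not carry over. Pictures are saved under pics/ and viewed, at most 10 in all, crops included, and the job is handed in when it is done.

```bash
mkdir -p pics; cat > h.py <<'E'
import numpy as np, cv2
from scipy.spatial.transform import Rotation as R
from bench import ctrl
def cam(name):
    s=ctrl.get_state(); d=ctrl.get_image(name)
    if name=="wrist":
        T=np.eye(4);T[:3,:3]=R.from_rotvec(s["tool_rot"]).as_matrix();T[:3,3]=s["position"]
        d["c2w"]=T@np.array(d["hand_eye"])
    else: d["c2w"]=np.linalg.inv(np.array(d["world_to_cam"]))
    return d
def ray(d,uv):
    K=np.array(d["K"]);k=float(d["k1"])
    p=cv2.undistortPoints(np.array([[uv]],float),K,np.array([k,0,0,0.]))[0,0]
    v=d["c2w"][:3,:3]@np.array([p[0],p[1],1]);return d["c2w"][:3,3],v/np.linalg.norm(v)
def plane(d,uv,z):
    o,v=ray(d,uv);return o+v*(z-o[2])/v[2]
def proj(d,P):
    T=np.linalg.inv(d["c2w"]);c=T[:3,:3]@np.array(P)+T[:3,3]
    q=cv2.projectPoints(c.reshape(1,1,3),np.zeros(3),np.zeros(3),np.array(d["K"]),np.array([float(d["k1"]),0,0,0]))[0]
    return q.ravel()
def save(d,n): cv2.imwrite(f"pics/{n}.png",d["image"][:,:,::-1])
def totool(P):
    s=ctrl.get_state();return R.from_rotvec(s["tool_rot"]).inv().apply(np.array(P)-s["position"])
E
python3 - <<'E'
from h import *
import pickle
a=cam("scene");b=cam("side");pickle.dump((a,b),open("ab.pkl","wb"))
print(a["image"].shape)
cv2.imwrite("pics/a.png",a["image"][:,:,::-1]);cv2.imwrite("pics/b.png",b["image"][:,:,::-1])
print(a["c2w"],b["c2w"],a["K"]);s=ctrl.get_state();print(s)
E
```

```text
(420, 560, 3)
[[-0.75051829  0.36111371 -0.5534611   1.08418874]
 [ 0.66040136  0.44067765 -0.60800761  0.51080814]
 [ 0.02433806 -0.82182729 -0.56921662  0.59217874]
 [ 0.          0.          0.          1.        ]] [[ 0.94205305 -0.24727758  0.2266933   0.3628512 ]
 [-0.33533491 -0.67539985  0.65679947 -0.58204081]
 [-0.00930316 -0.69475812 -0.71918329  0.64830411]
 [ 0.          0.          0.          1.        ]] [[436.17287288   0.         272.32089978]
 [  0.         436.17287288 210.09715937]
 [  0.           0.           1.        ]]
{'time': 0.1, 'joint_positions': array([-1.10789806,  0.32174747, -0.07006367,  1.45158766,  0.02260988,
        1.3707644 , -0.05688549]), 'qd': array([-0.00051464, -0.00172009, -0.00011006, -0.00283759, -0.00135641,
       -0.00050211,  0.00078971]), 'joint_torque': array([-9.52391783e-04, -4.92571878e+01, -4.06274954e-01, -3.13395345e+01,
       -6.41198759e-02,  3.95292439e-02,  6.88120144e-05]), 'position': array([0.28184599, 0.5851025 , 0.19045426]), 'tool_rot': array([-6.98969084e-01, -3.06256583e+00,  2.66759743e-03]), 'ft_force': array([-0.19471657,  0.25601674,  0.41319418]), 'torque': array([-0.00339746, -0.00749634, -0.00465012]), 'grip_force': 0.0, 'grip_width': 0.995325719775132}
```

View pics/a.png

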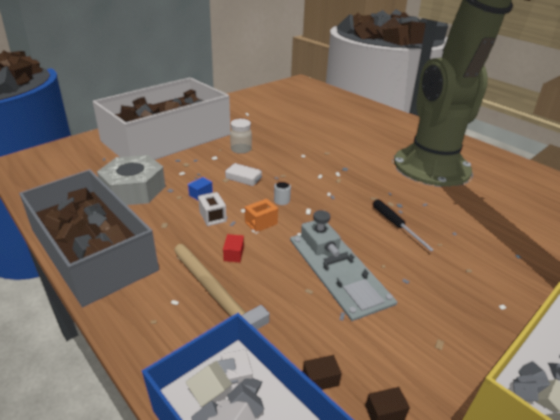

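View pics/b.png

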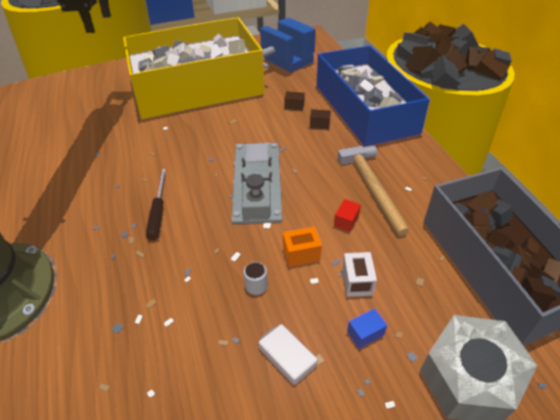

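Scene: white windowed shell (212,208), candidates that could be mistaken for it: orange tube (262,214), flat case (243,174), can (283,193); for its core: blue (200,188) and red (234,248) blocks, dark loose blocks (322,373),(388,405). In side: shell (359,273), orange (302,247), case (288,353), can (255,278), blue (367,328), red (347,215), press head (256,185). I choose the white windowed one with the dark core. Close crop next.

```bash
python3 - <<'E'
from h import *
import pickle
a,b=pickle.load(open("ab.pkl","rb"))
i=b["image"]
c1=cv2.resize(i[240:310,320:400],None,fx=5,fy=5,interpolation=3)
c2=cv2.resize(i[135:230,220:295],None,fx=5,fy=5,interpolation=3)
h=475
o=np.zeros((h,775,3),np.uint8);o[:350,:400]=c1;o[:,400:]=c2
cv2.imwrite("pics/c.png",o[:,:,::-1])
for n,uv,z in [("shell",(359,265),.044),("orange",(302,240),.044),("can",(255,270),.045),("case",(288,348),.024),("head",(256,181),.1),("nest",(257,172),.01)]: print(n,plane(b,uv,z).round(3))
for n,uv,z in [("shell",(212,201),.044),("head",(321,217),.1)]: print(n,plane(a,uv,z).round(3))
E
```

```text
shell [ 0.631 -0.191  0.044]
orange [ 0.56  -0.106  0.044]
can [ 0.462 -0.141  0.045]
case [ 0.469 -0.284  0.024]
head [0.514 0.012 0.1  ]
nest [0.549 0.137 0.01 ]
shell [ 0.633 -0.189  0.044]
head [0.548 0.063 0.1  ]
```

View pics/c.png

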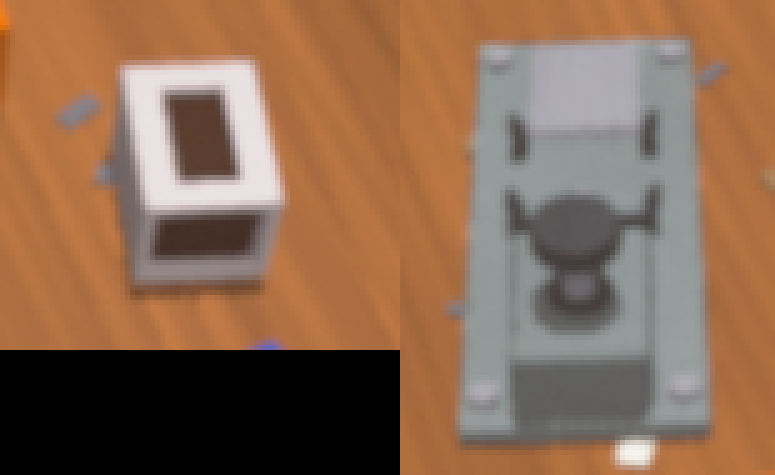

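The crop confirms the choice: white tube, windowed top with brown core. Top corners are at crop (120,65),(257,60),(283,203),(150,210). Press plate corners: (480,42),(692,38),(710,430),(460,432); the ledge is away from the camera (+y world).

```bash
python3 - <<'E'
from h import *
import pickle
a,b=pickle.load(open("ab.pkl","rb"))
P=[plane(b,(u/5+320,v/5+240),.044) for u,v in [(120,65),(257,60),(283,203),(150,210)]]
P=np.array(P);print("shell",P.mean(0).round(4),[np.linalg.norm(P[i]-P[i-1]).round(4) for i in range(4)])
ax=(P[0]+P[1]-P[2]-P[3])/2;print("tube axis deg",np.degrees(np.arctan2(ax[1],ax[0])))
Q=np.array([plane(b,((u-400)/5+220,v/5+135),.010) for u,v in [(480,42),(692,38),(710,430),(460,432)]])
print("plate",Q.round(4),Q.mean(0).round(4),[np.linalg.norm(Q[i]-Q[i-1]).round(4) for i in range(4)])
ax=(Q[0]+Q[1]-Q[2]-Q[3])/2;print("press y deg",np.degrees(np.arctan2(ax[1],ax[0])))
# ledge
L=np.array([plane(b,((u-400)/5+220,v/5+135),.0135) for u,v in [(530,42),(641,42),(641,132),(530,132)]]);print("ledge",L.mean(0).round(4))
u=ax/np.linalg.norm(ax)
print("nest guess",(L.mean(0)-.065*u).round(4), "column", (L.mean(0)-.17*u).round(4))
s=ctrl.get_state();M=R.from_rotvec(s["tool_rot"]).as_matrix();print(M.round(3));print(np.array(ctrl.get_image("wrist")["hand_eye"]).round(3))
E
```

```text
shell [ 0.6317 -0.1949  0.044 ] [np.float64(0.0613), np.float64(0.0481), np.float64(0.0607), np.float64(0.0445)]
tube axis deg 72.81602614125269
plate [[ 0.533   0.2524  0.01  ]
 [ 0.6276  0.2202  0.01  ]
 [ 0.552  -0.0201  0.01  ]
 [ 0.4596  0.0125  0.01  ]] [0.5431 0.1162 0.01  ] [np.float64(0.2509), np.float64(0.1), np.float64(0.252), np.float64(0.0979)]
press y deg 72.7698093089762
ledge [0.5687 0.1987 0.0135]
nest guess [0.5495 0.1367 0.0135] column [0.5184 0.0364 0.0135]
[[-0.901  0.434 -0.001]
 [ 0.434  0.901 -0.002]
 [-0.    -0.002 -1.   ]]
[[-0.    -0.957 -0.291  0.079]
 [ 1.    -0.     0.    -0.   ]
 [-0.    -0.291  0.957 -0.195]
 [ 0.     0.     0.     1.   ]]
```

```bash
cat > go.py <<'E'
import sys
from h import *
t=[float(v) for v in sys.argv[1:5]]  # x y z, tool-y azimuth deg
s=ctrl.get_state();M=R.from_rotvec(s["tool_rot"])
a=np.radians(t[3]);yw=np.array([np.cos(a),np.sin(a),0]);zw=np.array([0,0,-1.]);G=R.from_matrix(np.c_[np.cross(yw,zw),yw,zw])
print("shift mm",(totool(t[:3])*1e3).round(2),"turn deg",np.degrees((M.inv()*G).as_rotvec()).round(2),"F",s["ft_force"].round(2),"t",s["time"],"w",round(s["grip_width"],3))
E
python3 -m handwheel '[{"x":-0.33,"y":-0.275,"z":0.015,"wz":40},{"x":-0.33,"y":-0.275,"z":0.015,"wz":40},{"x":-0.33,"y":-0.275,"z":0.015,"wz":40},{"x":-0.33,"y":-0.275,"z":0.015,"wz":40},{"x":-0.33,"y":-0.275,"z":0.015,"wz":40},{"x":-0.33,"y":-0.275,"z":0.015,"wz":40},{"x":-0.33,"y":-0.275,"z":0.015,"wz":40},{"x":-0.33,"y":-0.275,"z":0.015,"wz":40},{"x":-0.33,"y":-0.275,"z":0.015,"wz":40},{"x":-0.33,"y":-0.275,"z":0.015,"wz":40}]'
python3 go.py 0.632 -0.195 0.16 -17.2
```

```text
shift mm [-653.98 -551.     31.45] turn deg [-7.000e-02  6.000e-02  8.149e+01] F [ 0.3  -0.43 -0.19] t 0.15 w 1.003invalid input at $[0]: expected keys x, y, z, wx, wy, wz
```

```bash

python3 -m handwheel '[{"x":-0.33,"y":-0.275,"z":0.015,"wx":0,"wy":0,"wz":40},{"x":-0.33,"y":-0.275,"z":0.015,"wx":0,"wy":0,"wz":40},{"x":-0.33,"y":-0.275,"z":0.015,"wx":0,"wy":0,"wz":40},{"x":-0.33,"y":-0.275,"z":0.015,"wx":0,"wy":0,"wz":40},{"x":-0.33,"y":-0.275,"z":0.015,"wx":0,"wy":0,"wz":40},{"x":-0.33,"y":-0.275,"z":0.015,"wx":0,"wy":0,"wz":40},{"x":-0.33,"y":-0.275,"z":0.015,"wx":0,"wy":0,"wz":40},{"x":-0.33,"y":-0.275,"z":0.015,"wx":0,"wy":0,"wz":40},{"x":-0.33,"y":-0.275,"z":0.015,"wx":0,"wy":0,"wz":40},{"x":-0.33,"y":-0.275,"z":0.015,"wx":0,"wy":0,"wz":40}]'
python3 go.py 0.632 -0.195 0.16 -17.2
```

```text
time: 0.98
position: [0.4549, 0.2046, 0.1768]
tool_rot: [-1.704, -2.639, -0.001]
ft_force: [0.8, 0.4, 0.3]
grip_width: 0.999
grip_force: 0.0
shift mm [-437.13   -2.96   16.7 ] turn deg [ 0.000e+00 -2.000e-02  4.149e+01] F [0.84 0.39 0.28] t 0.9833 w 0.999
```

```bash

python3 -m handwheel '[{"x":-0.437,"y":-0.003,"z":0.017,"wx":0,"wy":0,"wz":41.5},{"x":-0.437,"y":-0.003,"z":0.017,"wx":0,"wy":0,"wz":41.5},{"x":-0.437,"y":-0.003,"z":0.017,"wx":0,"wy":0,"wz":41.5},{"x":-0.437,"y":-0.003,"z":0.017,"wx":0,"wy":0,"wz":41.5},{"x":-0.437,"y":-0.003,"z":0.017,"wx":0,"wy":0,"wz":41.5},{"x":-0.437,"y":-0.003,"z":0.017,"wx":0,"wy":0,"wz":41.5},{"x":-0.437,"y":-0.003,"z":0.017,"wx":0,"wy":0,"wz":41.5},{"x":-0.437,"y":-0.003,"z":0.017,"wx":0,"wy":0,"wz":41.5},{"x":-0.437,"y":-0.003,"z":0.017,"wx":0,"wy":0,"wz":41.5},{"x":-0.437,"y":-0.003,"z":0.017,"wx":0,"wy":0,"wz":41.5}]'
python3 go.py 0.632 -0.195 0.16 -17.2
```

```text
time: 1.82
position: [0.6237, -0.1755, 0.1604]
tool_rot: [-2.528, -1.865, -0.0]
ft_force: [1.3, 0.5, -0.1]
grip_width: 1.003
grip_force: 0.0
shift mm [-16.15  13.65   0.39] turn deg [-0.01 -0.02  0.03] F [ 1.3   0.52 -0.05] t 1.8167 w 1.003
```

```bash

python3 -m handwheel '[{"x":-0.016,"y":0.0135,"z":0,"wx":0,"wy":0,"wz":0},{"x":-0.016,"y":0.0135,"z":0,"wx":0,"wy":0,"wz":0},{"x":-0.016,"y":0.0135,"z":0,"wx":0,"wy":0,"wz":0},{"x":-0.016,"y":0.0135,"z":0,"wx":0,"wy":0,"wz":0}]'
python3 - <<'E'
from h import *
import pickle
d=cam("wrist");save(d,"w1");pickle.dump(d,open("w1.pkl","wb"))
E
```

```text
time: 2.15
position: [0.6312, -0.1918, 0.1602]
tool_rot: [-2.527, -1.864, -0.0]
ft_force: [-0.4, 0.2, 0.4]
grip_width: 1.003
grip_force: 0.0
```

View pics/w1.png

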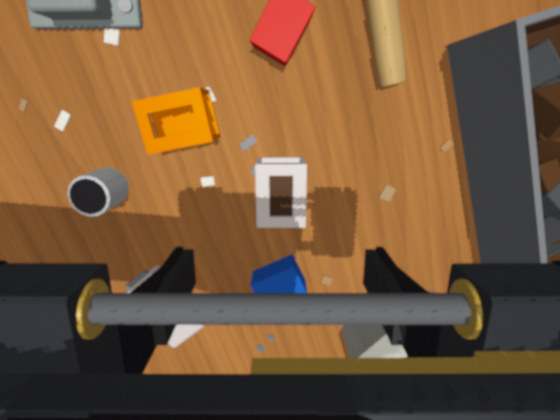

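The wrist view shows the shell at (281,195), aligned with the gripper, window (270–293,177–216), nothing in the fingers' way (blue block at (278,275) lies beyond its end).

```bash
python3 - <<'E'
from h import *
import pickle
d=pickle.load(open("w1.pkl","rb"));i=d["image"].astype(int)
sub=i[140:245,235:325]
m=(sub.min(2)>150).astype(np.uint8)
n,l,st,_=cv2.connectedComponentsWithStats(m);k=1+st[1:,4].argmax()
ys,xs=np.where(l==k);
for r in range(155,232,6):
    q=xs[ys+140==r]+235
    if len(q):print(r,q.min(),q.max(),end="; ")
L=[];Rr=[]
for r in range(175,224):
    q=xs[ys+140==r]+235;L.append(plane(d,(q.min()-.5,r),.044));Rr.append(plane(d,(q.max()+.5,r),.044))
L=np.array(L);Rr=np.array(Rr)
for A in(L,Rr):
    c=np.polyfit(A[:,1],A[:,0],1);print("axis deg",np.degrees(np.arctan2(1,c[0])))
bot=[plane(d,(c,ys[xs+235==c].max()+140.5),.044) for c in range(262,302,4)]
ax=np.array([np.cos(np.radians(72.8)),np.sin(np.radians(72.8)),0]);px=np.array([ax[1],-ax[0],0])
w=[(L@px).mean(),(Rr@px).mean()];b=np.mean(np.array(bot)@ax)
# window
g=(i[165:226,262:300].sum(2)<330);yy,xx=np.where(g);
print("\nwidth",w[1]-w[0],"window px",xx.min()+262,xx.max()+262,yy.min()+165,yy.max()+165)
wc=(plane(d,(281.5,yy.min()+164.5),.044)+plane(d,(281.5,yy.max()+165.5),.044))/2
c=px*sum(w)/2+ax*(b+.030);print("centre",c.round(4),"by window y", (wc@ax).round(4),(b+.03).round(4))
E
```

```text
161 261 299; 167 254 306; 173 254 306; 179 255 306; 185 255 306; 191 256 306; 197 257 305; Traceback (most recent call last):
  File "<stdin>", line 13, in <module>
    return umr_minimum(a, axis, None, out, keepdims, initial, where)
ValueError: zero-size array to reduction operation minimum which has no identity
```

```bash
cat > sh.py <<'E'
from h import *
import pickle
d=pickle.load(open("w1.pkl","rb"));i=d["image"].astype(int)
sub=i[140:245,235:325]
m=((sub.max(2)-sub.min(2)<45)&(sub.mean(2)>85)).astype(np.uint8)
n,l,st,_=cv2.connectedComponentsWithStats(m);k=1+st[1:,4].argmax()
ys,xs=np.where(l==k);print(st[k])
L=[];Rr=[]
for r in range(172,224):
    q=xs[ys+140==r]+235;L.append(plane(d,(q.min()-.5,r),.044));Rr.append(plane(d,(q.max()+.5,r),.044))
L=np.array(L);Rr=np.array(Rr)
for A in(L,Rr):
    c=np.polyfit(A[:,1],A[:,0],1);print("axis deg",np.degrees(np.arctan2(1,c[0])))
bot=[plane(d,(c,ys[xs+235==c].max()+140.5),.044) for c in range(262,302,4)]
ax=np.array([np.cos(np.radians(72.8)),np.sin(np.radians(72.8)),0]);px=np.array([ax[1],-ax[0],0])
w=[(L@px).mean(),(Rr@px).mean()];b=np.mean(np.array(bot)@ax)
top=np.array([plane(d,(c,166),.044)@ax for c in (258,303)])
print("width",w[1]-w[0],"len",top.mean()-b)
c=px*sum(w)/2+ax*(b+.030);print("centre",c.round(4))
E
python3 sh.py
```

```text
[  16   17   56   72 2805]
axis deg 74.05927867832547
axis deg 72.19978518410477
width 0.04730723416342786 len 0.059089662010824474
centre [ 0.6324 -0.1953  0.    ]
```

```bash
python3 go.py 0.6324 -0.1953 0.009 -17.1
```

```text
shift mm [ -3.96   2.34 151.41] turn deg [-0.05 -0.08  0.01] F [-0.15  0.41 -0.36] t 2.2 w 0.998
```

```bash

python3 -m handwheel '[{"x":-0.004,"y":0.0023,"z":0.02,"wx":0,"wy":0,"wz":0},{"x":-0.004,"y":0.0023,"z":0.045,"wx":0,"wy":0,"wz":0},{"x":-0.004,"y":0.0023,"z":0.07,"wx":0,"wy":0,"wz":0},{"x":-0.004,"y":0.0023,"z":0.09,"wx":0,"wy":0,"wz":0},{"x":-0.004,"y":0.0023,"z":0.1,"wx":0,"wy":0,"wz":0},{"x":-0.004,"y":0.0023,"z":0.1,"wx":0,"wy":0,"wz":0}]' 0.08
python3 go.py 0.6324 -0.1953 0.009 -17.1
```

```text
time: 2.7
position: [0.6308, -0.195, 0.0583]
tool_rot: [-2.523, -1.865, 0.003]
ft_force: [-0.2, -0.1, -0.5]
grip_width: 0.917
grip_force: 0.0
shift mm [ 0.1   1.83 49.29] turn deg [-0.27 -0.04  0.03] F [-0.23 -0.1  -0.52] t 2.7 w 0.917
```

```bash

python3 -m handwheel '[{"x":0,"y":0.0015,"z":0.02,"wx":0,"wy":0,"wz":0},{"x":0,"y":0.0015,"z":0.04,"wx":0,"wy":0,"wz":0},{"x":0,"y":0.0015,"z":0.049,"wx":0,"wy":0,"wz":0},{"x":0,"y":0.0015,"z":0.05,"wx":0,"wy":0,"wz":0},{"x":0,"y":0.0015,"z":0.05,"wx":0,"wy":0,"wz":0}]' 0.08
python3 go.py 0.6324 -0.1953 0.009 -17.1
```

```text
time: 3.12
position: [0.6343, -0.1979, 0.0115]
tool_rot: [2.528, 1.865, 0.001]
ft_force: [-0.1, 0.0, 0.3]
grip_width: 0.918
grip_force: 0.0
shift mm [ 1.9  -2.54  2.49] turn deg [ 0.03 -0.02 -0.08] F [-0.15  0.04  0.25] t 3.1167 w 0.918
```

```bash

python3 -m handwheel '[{"x":0,"y":0,"z":0,"wx":0,"wy":0,"wz":0},{"x":0,"y":0,"z":0,"wx":0,"wy":0,"wz":0},{"x":0,"y":0,"z":0,"wx":0,"wy":0,"wz":0},{"x":0,"y":0,"z":0,"wx":0,"wy":0,"wz":0},{"x":0,"y":0,"z":0,"wx":0,"wy":0,"wz":0},{"x":0,"y":0,"z":0,"wx":0,"wy":0,"wz":0},{"x":0,"y":0,"z":0,"wx":0,"wy":0,"wz":0},{"x":0,"y":0,"z":0,"wx":0,"wy":0,"wz":0}]' 0.03 15
python3 go.py 0.6324 -0.1953 0.009 -17.1
```

```text
time: 3.78
position: [0.6335, -0.1981, 0.0108]
tool_rot: [-2.528, -1.864, 0.0]
ft_force: [-0.9, 1.4, 2.2]
grip_width: 0.517
grip_force: 15.0
shift mm [ 2.38 -1.93  1.84] turn deg [-0.04 -0.01 -0.12] F [-0.91  1.44  2.23] t 3.7833 w 0.517
```

```bash

python3 -m handwheel '[{"x":0,"y":0,"z":-0.01,"wx":0,"wy":0,"wz":0},{"x":0,"y":0,"z":-0.035,"wx":0,"wy":0,"wz":0},{"x":0,"y":0,"z":-0.065,"wx":0,"wy":0,"wz":0},{"x":0,"y":0,"z":-0.1,"wx":0,"wy":0,"wz":0},{"x":0,"y":0,"z":-0.13,"wx":0,"wy":0,"wz":0},{"x":0,"y":0,"z":-0.16,"wx":0,"wy":0,"wz":0},{"x":0,"y":0,"z":-0.18,"wx":0,"wy":0,"wz":0},{"x":0,"y":0,"z":-0.19,"wx":0,"wy":0,"wz":0},{"x":0,"y":0,"z":-0.19,"wx":0,"wy":0,"wz":0},{"x":0,"y":0,"z":-0.19,"wx":0,"wy":0,"wz":0}]'
python3 go.py 0.535 0.09 0.2 -17.2
```

```text
time: 4.62
position: [0.6336, -0.1981, 0.2001]
tool_rot: [-2.529, -1.864, 0.0]
ft_force: [1.1, 0.4, -3.5]
grip_width: 0.52
grip_force: 15.0
shift mm [ 2.4604e+02 -1.7948e+02  2.4000e-01] turn deg [-0.02 -0.01 -0.01] F [ 1.09  0.35 -3.49] t 4.6167 w 0.52
```

```bash

python3 -m handwheel '[{"x":0.008,"y":-0.006,"z":0,"wx":0,"wy":0,"wz":0},{"x":0.028,"y":-0.02,"z":0,"wx":0,"wy":0,"wz":0},{"x":0.06,"y":-0.044,"z":0,"wx":0,"wy":0,"wz":0},{"x":0.092,"y":-0.067,"z":0,"wx":0,"wy":0,"wz":0},{"x":0.124,"y":-0.09,"z":0,"wx":0,"wy":0,"wz":0},{"x":0.156,"y":-0.114,"z":0,"wx":0,"wy":0,"wz":0},{"x":0.188,"y":-0.137,"z":0,"wx":0,"wy":0,"wz":0},{"x":0.218,"y":-0.159,"z":0,"wx":0,"wy":0,"wz":0},{"x":0.238,"y":-0.174,"z":0,"wx":0,"wy":0,"wz":0},{"x":0.246,"y":-0.179,"z":0,"wx":0,"wy":0,"wz":0}]'
python3 -m handwheel '[{"x":0,"y":0,"z":0,"wx":0,"wy":0,"wz":0},{"x":0,"y":0,"z":0,"wx":0,"wy":0,"wz":0},{"x":0,"y":0,"z":0,"wx":0,"wy":0,"wz":0}]'
python3 - <<'E'
from h import *
import pickle
d=cam("wrist");save(d,"w2");pickle.dump(d,open("w2.pkl","wb"))
E
```

```text
time: 5.45
position: [0.532, 0.0962, 0.1986]
tool_rot: [-2.518, -1.872, 0.004]
ft_force: [-0.0, 1.0, -2.1]
grip_width: 0.525
grip_force: 15.0
time: 5.7
position: [0.5357, 0.0875, 0.2]
tool_rot: [2.531, 1.86, -0.002]
ft_force: [0.1, -1.6, -2.4]
grip_width: 0.52
grip_force: 15.0
```

View pics/w2.png

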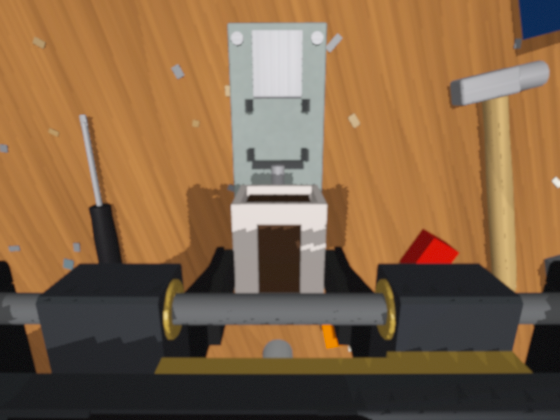

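The view shows the press well: ledge (252–303, 30–98), guides at (250,104),(305,104),(250,154),(305,154), end stop at row ~163, held shell's far top edge at row ~204.

```bash
python3 - <<'E'
from h import *
import pickle
d=pickle.load(open("w2.pkl","rb"))
i=d["image"]
g=cv2.resize(i[20:220,215:340],None,fx=4.6,fy=3,interpolation=cv2.INTER_CUBIC)
o=g[:, :575]
cv2.imwrite("pics/w2c.png",o[:,:,::-1])
print(ctrl.get_state()["position"])
E
```

```text
[0.53592246 0.08730441 0.20023357]
```

View pics/w2c.png

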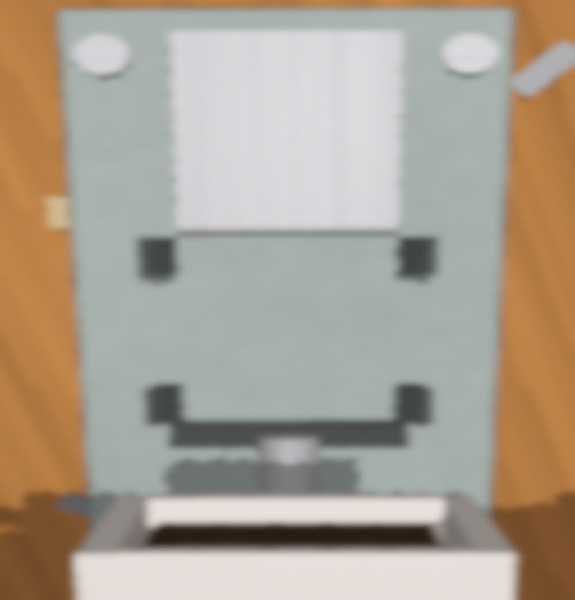

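```bash
python3 - <<'E'
from h import *
import pickle
d=pickle.load(open("w2.pkl","rb"))
f=lambda x,y,z:plane(d,(215+x/4.6-.5,20+y/3-.5),z)
L=np.array([f(*p,.0135) for p in [(168,30),(404,30),(401,231),(177,231)]])
ax=np.array([np.cos(np.radians(72.8)),np.sin(np.radians(72.8)),0]);px=np.array([ax[1],-ax[0],0])
def show(n,A): A=np.array(A);print(n,"x mm",(A@px*1e3).round(1),"y mm",(A@ax*1e3).round(1))
show("ledge",L)
e=(L[0]+L[1]-L[2]-L[3]);print("deg",np.degrees(np.arctan2(e[1],e[0])), "row edge deg",[np.degrees(np.arctan2(*(q[::-1])))+90 for q in [(L[1]-L[0])[:2],(L[2]-L[3])[:2]]])
P=[f(*p,.01) for p in [(60,10),(515,10),(90,490),(492,500)]];show("plate",P)
show("guidesF",[f(*p,.026) for p in [(138,238),(176,238),(398,238),(437,238),(138,280),(437,280)]])
show("guidesR",[f(*p,.026) for p in [(147,385),(181,385),(395,385),(431,385),(147,424),(431,424)]])
show("stop",[f(*p,.026) for p in [(185,421),(390,421)]])
show("shell",[f(*p,.2332) for p in [(72,552),(517,552)]])
show("tcp",[[.5359,.0873,0]]); show("ram",[f(290,440,.0315)])
E
```

```text
ledge x mm [459.4 510.6 510.9 459.9] y mm [392.8 392.7 329.  329.1]
deg 73.14270368348396 row edge deg [np.float64(72.64058132667225), np.float64(72.63277636814952)]
plate x mm [435.8 534.9 435.8 535.2] y mm [399.6 399.3 235.9 231.7]
guidesF x mm [452.1 460.5 509.5 518.1 451.6 518.4] y mm [326.6 326.6 326.5 326.4 312.9 312.7]
guidesR x mm [452.6 460.4 509.6 517.9 452.2 518.1] y mm [277.2 277.2 277.  277.  263.4 263.2]
stop x mm [461.  508.6] y mm [264.4 264.3]
shell x mm [463. 510.] y mm [275.3 275.1]
tcp x mm [486.1] y mm [241.9]
ram x mm [485.4] y mm [258.5]
```

```bash
python3 -c "
import numpy as np
c,s=np.cos(np.radians(72.8)),np.sin(np.radians(72.8))
print(.4849*s+.2923*c,-.4849*c+.2923*s)"
python3 go.py 0.5497 0.1358 0.06 -17.2
python3 -m handwheel '[{"x":0.005,"y":0,"z":0.003,"wx":0,"wy":0,"wz":0},{"x":0.015,"y":0,"z":0.01,"wx":0,"wy":0,"wz":0},{"x":0.03,"y":-0.001,"z":0.02,"wx":0,"wy":0,"wz":0},{"x":0.042,"y":-0.001,"z":0.04,"wx":0,"wy":0,"wz":0},{"x":0.048,"y":-0.001,"z":0.065,"wx":0,"wy":0,"wz":0},{"x":0.05,"y":-0.001,"z":0.09,"wx":0,"wy":0,"wz":0},{"x":0.05,"y":-0.001,"z":0.115,"wx":0,"wy":0,"wz":0},{"x":0.05,"y":-0.001,"z":0.13,"wx":0,"wy":0,"wz":0},{"x":0.05,"y":-0.001,"z":0.135,"wx":0,"wy":0,"wz":0},{"x":0.05,"y":-0.001,"z":0.135,"wx":0,"wy":0,"wz":0}]'
python3 -m handwheel '[{"x":0,"y":0,"z":0,"wx":0,"wy":0,"wz":0},{"x":0,"y":0,"z":0,"wx":0,"wy":0,"wz":0},{"x":0,"y":0,"z":0,"wx":0,"wy":0,"wz":0},{"x":0,"y":0,"z":0,"wx":0,"wy":0,"wz":0}]'
python3 go.py 0.5497 0.1358 0.021 -17.2
```

```text
0.5496499408209993 0.13583903178200282
shift mm [ 50.59  -1.35 140.16] turn deg [-0.01  0.08 -0.2 ] F [ 0.19 -0.49 -1.67] t 5.75 w 0.517
time: 6.58
position: [0.548, 0.1384, 0.0632]
tool_rot: [-2.527, -1.864, 0.006]
ft_force: [-0.1, 0.4, -1.7]
grip_width: 0.519
grip_force: 15.0
time: 6.92
position: [0.5504, 0.1381, 0.0669]
tool_rot: [2.529, 1.864, 0.004]
ft_force: [0.3, 0.3, -2.2]
grip_width: 0.519
grip_force: 15.0
shift mm [-2.5  -0.06 45.91] turn deg [ 0.1  -0.09 -0.02] F [ 0.35  0.31 -2.22] t 6.9167 w 0.519
```

```bash

python3 -m handwheel '[{"x":0,"y":0,"z":0,"wx":0,"wy":0,"wz":0},{"x":0,"y":0,"z":0,"wx":0,"wy":0,"wz":0},{"x":0,"y":0,"z":0,"wx":0,"wy":0,"wz":0},{"x":0,"y":0,"z":0,"wx":0,"wy":0,"wz":0}]'
python3 go.py 0.5497 0.1358 0.021 -17.2
python3 - <<'E'
from h import *
import pickle
d=cam("wrist");pickle.dump(d,open("w3.pkl","wb"))
o=cv2.resize(d["image"][60:300,160:400],None,fx=2.5,fy=2.5,interpolation=3);cv2.imwrite("pics/w3.png",o[:,:,::-1])
E
```

```text
time: 7.25
position: [0.5496, 0.1378, 0.0659]
tool_rot: [-2.529, -1.864, -0.001]
ft_force: [0.5, -0.3, -2.7]
grip_width: 0.522
grip_force: 15.0
shift mm [-1.89  0.73 44.89] turn deg [ 0.01 -0.02 -0.01] F [ 0.5  -0.25 -2.67] t 7.25 w 0.522
```

View pics/w3.png

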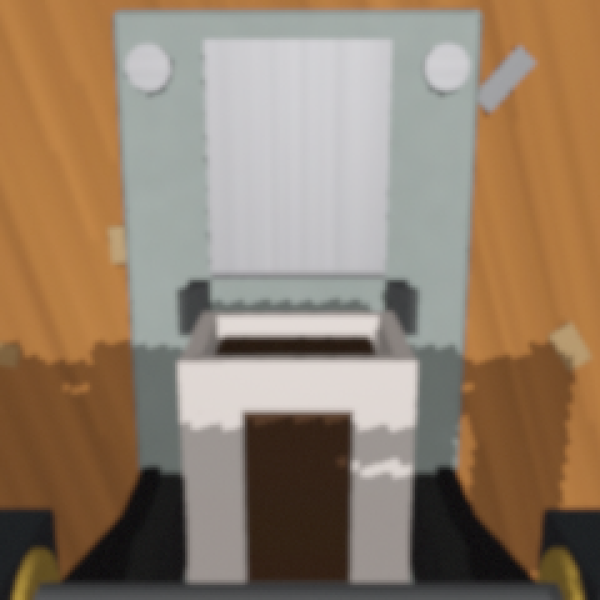

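The held shell hovers over the nest; ledge corners at crop (203,40),(392,40),(387,276),(211,276), shell's far top edge (177,361)–(420,361).

```bash
python3 - <<'E'
from h import *
import pickle
d=pickle.load(open("w3.pkl","rb"))
f=lambda x,y,z:plane(d,(160+x/2.5-.5,60+y/2.5-.5),z)
ax=np.array([np.cos(np.radians(72.8)),np.sin(np.radians(72.8)),0]);px=np.array([ax[1],-ax[0],0])
def show(n,A): A=np.array(A);print(n,"x mm",(A@px*1e3).round(1),"y mm",(A@ax*1e3).round(1))
show("ledge",[f(*p,.0135) for p in [(203,40),(392,40),(387,276),(211,276)]])
show("plate",[f(*p,.01) for p in [(116,12),(481,12),(133,350),(465,350)]])
show("guidetop",[f(*p,.026) for p in [(188,282),(210,282),(386,282),(416,282)]])
show("shelltop",[f(*p,.099) for p in [(177,361),(420,361)]])
show("shellbot in",[f(*p,.066+.033-.0395) for p in [(217,338),(377,338)]])
show("tcp",[ctrl.get_state()["position"]])
E
```

```text
ledge x mm [459.5 510.1 510.6 459.8] y mm [392.1 392.1 328.2 328.2]
plate x mm [435.9 534.3 435.3 535.1] y mm [399.5 399.5 305.2 305.1]
guidetop x mm [454.7 460.7 509.1 517.3] y mm [328.9 328.8 328.8 328.8]
shelltop x mm [461.3 508.6] y mm [327.1 327.1]
shellbot in x mm [465.4 503.8] y mm [321.6 321.5]
tcp x mm [484.2] y mm [294.1]
```

```bash

python3 -m handwheel '[{"x":-0.0017,"y":0,"z":0.003,"wx":0,"wy":0,"wz":0},{"x":-0.0017,"y":0,"z":0.01,"wx":0,"wy":0,"wz":0},{"x":-0.0017,"y":0,"z":0.018,"wx":0,"wy":0,"wz":0},{"x":-0.0017,"y":0,"z":0.025,"wx":0,"wy":0,"wz":0},{"x":-0.0017,"y":0,"z":0.031,"wx":0,"wy":0,"wz":0},{"x":-0.0017,"y":0,"z":0.035,"wx":0,"wy":0,"wz":0},{"x":-0.0017,"y":0,"z":0.037,"wx":0,"wy":0,"wz":0},{"x":-0.0017,"y":0,"z":0.038,"wx":0,"wy":0,"wz":0},{"x":-0.0017,"y":0,"z":0.038,"wx":0,"wy":0,"wz":0},{"x":-0.0017,"y":0,"z":0.038,"wx":0,"wy":0,"wz":0}]'
python3 go.py 0.5497 0.1358 0.021 -17.2
```

```text
time: 8.13
position: [0.5493, 0.1362, 0.028]
tool_rot: [2.529, 1.864, 0.001]
ft_force: [0.1, -0.4, -1.8]
grip_width: 0.523
grip_force: 15.0
shift mm [-0.31  0.5   6.99] turn deg [ 0.03 -0.02 -0.01] F [ 0.13 -0.38 -1.79] t 8.1333 w 0.523
```

Clean so far. Continue down gently, watching the force.

```bash

python3 -m handwheel '[{"x":0,"y":0,"z":0.001,"wx":0,"wy":0,"wz":0},{"x":0,"y":0,"z":0.002,"wx":0,"wy":0,"wz":0},{"x":0,"y":0,"z":0.003,"wx":0,"wy":0,"wz":0},{"x":0,"y":0,"z":0.004,"wx":0,"wy":0,"wz":0},{"x":0,"y":0,"z":0.005,"wx":0,"wy":0,"wz":0},{"x":0,"y":0,"z":0.0055,"wx":0,"wy":0,"wz":0},{"x":0,"y":0,"z":0.006,"wx":0,"wy":0,"wz":0},{"x":0,"y":0,"z":0.006,"wx":0,"wy":0,"wz":0}]'
python3 -m handwheel '[{"x":0,"y":0,"z":0.0005,"wx":0,"wy":0,"wz":0},{"x":0,"y":0,"z":0.0005,"wx":0,"wy":0,"wz":0},{"x":0,"y":0,"z":0.0005,"wx":0,"wy":0,"wz":0}]'
```

```text
time: 8.8
position: [0.5489, 0.1361, 0.0216]
tool_rot: [-2.529, -1.864, 0.0]
ft_force: [-0.0, 0.5, -2.6]
grip_width: 0.522
grip_force: 15.0
time: 9.05
position: [0.5491, 0.1361, 0.0213]
tool_rot: [2.529, 1.864, 0.0]
ft_force: [-0.8, -0.4, -1.5]
grip_width: 0.523
grip_force: 15.0
```

```bash

python3 -m handwheel '[{"x":0,"y":0,"z":0.0005,"wx":0,"wy":0,"wz":0},{"x":0,"y":0,"z":0.0005,"wx":0,"wy":0,"wz":0},{"x":0,"y":0,"z":0.0005,"wx":0,"wy":0,"wz":0}]'
python3 -m handwheel '[{"x":0,"y":0,"z":0.0004,"wx":0,"wy":0,"wz":0},{"x":0,"y":0,"z":0.0004,"wx":0,"wy":0,"wz":0},{"x":0,"y":0,"z":0.0004,"wx":0,"wy":0,"wz":0}]'
```

```text
time: 9.3
position: [0.5491, 0.1362, 0.0209]
tool_rot: [2.529, 1.864, 0.0]
ft_force: [0.3, -1.0, -1.5]
grip_width: 0.519
grip_force: 15.0
time: 9.55
position: [0.5492, 0.1362, 0.0208]
tool_rot: [-2.529, -1.864, -0.001]
ft_force: [-1.7, -0.9, 1.5]
grip_width: 0.52
grip_force: 15.0
```

Contact at the expected height. Release, rise straight up.

```bash

python3 -m handwheel '[{"x":0,"y":0,"z":0.0003,"wx":0,"wy":0,"wz":0},{"x":0,"y":0,"z":0.0003,"wx":0,"wy":0,"wz":0},{"x":0,"y":0,"z":0.0003,"wx":0,"wy":0,"wz":0},{"x":0,"y":0,"z":0.0003,"wx":0,"wy":0,"wz":0},{"x":0,"y":0,"z":0.0003,"wx":0,"wy":0,"wz":0}]' 0.068
python3 -m handwheel '[{"x":0,"y":0,"z":-0.005,"wx":0,"wy":0,"wz":0},{"x":0,"y":0,"z":-0.02,"wx":0,"wy":0,"wz":0},{"x":0,"y":0,"z":-0.045,"wx":0,"wy":0,"wz":0},{"x":0,"y":0,"z":-0.075,"wx":0,"wy":0,"wz":0},{"x":0,"y":0,"z":-0.105,"wx":0,"wy":0,"wz":0},{"x":0,"y":0,"z":-0.13,"wx":0,"wy":0,"wz":0},{"x":0,"y":0,"z":-0.14,"wx":0,"wy":0,"wz":0},{"x":0,"y":0,"z":-0.14,"wx":0,"wy":0,"wz":0}]'
python3 - <<'E'
from h import *
import pickle
d=cam("wrist");b=cam("side");pickle.dump((d,b),open("w4.pkl","wb"))
o=np.zeros((420,800,3),np.uint8);o[:,:400]=d["image"][:,80:480]
o[:,400:]=cv2.resize(b["image"][135:240,210:310],(400,420),interpolation=3)
cv2.imwrite("pics/w4.png",o[:,:,::-1])
E
python3 go.py 0.5184 0.0364 0.15 -17.2
```

```text
time: 9.97
position: [0.549, 0.1362, 0.0199]
tool_rot: [-2.529, -1.864, -0.0]
ft_force: [0.2, -0.4, 0.3]
grip_width: 0.759
grip_force: 0.0
time: 10.63
position: [0.551, 0.1367, 0.1632]
tool_rot: [2.528, 1.863, 0.009]
ft_force: [0.7, 0.4, -0.1]
grip_width: 0.781
grip_force: 0.0
shift mm [-104.21    0.69    9.35] turn deg [-0.04  0.02 -0.  ] F [-0.51  0.53  0.19] t 10.7333 w 0.777
```

View pics/w4.png

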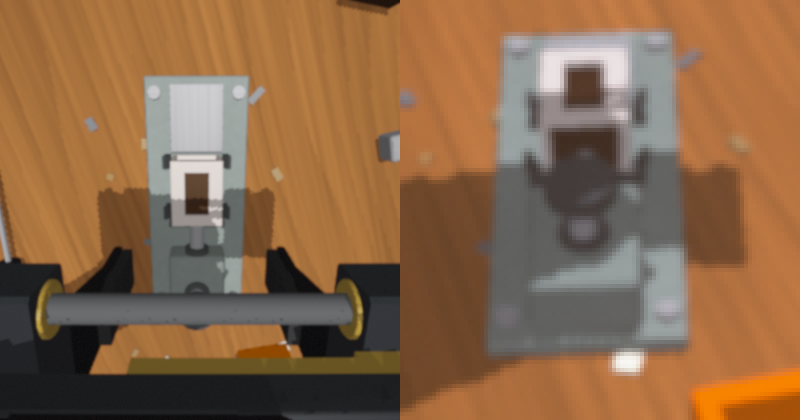

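The shell sits in the nest between the guides (wrist crop (196,193)), with the press head at (197,300) below the fingers. Now the column target and a rough head height.

```bash
python3 - <<'E'
from h import *
import pickle
a,b=pickle.load(open("ab.pkl","rb"))
o,v=ray(b,(255,180)); p,w=ray(a,(321,217.5))
t=np.linalg.lstsq(np.c_[v,-w],p-o,rcond=None)[0];print("head",o+v*t[0],p+w*t[1])
d=pickle.load(open("w4.pkl","rb"))[0]
ax=np.array([np.cos(np.radians(72.8)),np.sin(np.radians(72.8)),0]);px=np.array([ax[1],-ax[0],0])
for q in[(80+168,161),(80+223,161),(80+170,226),(80+224,226)]:
    A=plane(d,q,.054);print((A@px*1e3).round(1),(A@ax*1e3).round(1))
E
python3 go.py 0.5197 0.0385 0.125 -17.2
```

```text
head [0.51962364 0.04201978 0.0751264 ] [0.52116468 0.04096918 0.07440403]
460.1 325.5
508.6 325.4
460.4 264.9
510.7 264.7
shift mm [-101.81    1.33   34.35] turn deg [-0.04  0.02 -0.  ] F [-0.51  0.53  0.19] t 10.7333 w 0.777
```

```bash

python3 -m handwheel '[{"x":-0.02,"y":0,"z":0,"wx":0,"wy":0,"wz":0},{"x":-0.05,"y":0,"z":0,"wx":0,"wy":0,"wz":0},{"x":-0.08,"y":0.001,"z":0,"wx":0,"wy":0,"wz":0},{"x":-0.098,"y":0.001,"z":0,"wx":0,"wy":0,"wz":0},{"x":-0.102,"y":0.001,"z":0.01,"wx":0,"wy":0,"wz":0},{"x":-0.102,"y":0.001,"z":0.02,"wx":0,"wy":0,"wz":0},{"x":-0.102,"y":0.001,"z":0.03,"wx":0,"wy":0,"wz":0},{"x":-0.102,"y":0.001,"z":0.034,"wx":0,"wy":0,"wz":0},{"x":-0.102,"y":0.001,"z":0.034,"wx":0,"wy":0,"wz":0},{"x":-0.102,"y":0.001,"z":0.034,"wx":0,"wy":0,"wz":0}]' 0
python3 -m handwheel '[{"x":0,"y":0,"z":0,"wx":0,"wy":0,"wz":0},{"x":0,"y":0,"z":0,"wx":0,"wy":0,"wz":0},{"x":0,"y":0,"z":0,"wx":0,"wy":0,"wz":0},{"x":0,"y":0,"z":0,"wx":0,"wy":0,"wz":0}]'
python3 go.py 0.5197 0.0385 0.1 -17.2
```

```text
time: 11.57
position: [0.5196, 0.0395, 0.1253]
tool_rot: [-2.527, -1.866, 0.002]
ft_force: [0.0, -0.4, -0.5]
grip_width: 0.107
grip_force: 0.0
time: 11.9
position: [0.5201, 0.0385, 0.1264]
tool_rot: [2.529, 1.864, 0.001]
ft_force: [-0.2, 0.0, -0.3]
grip_width: 0.005
grip_force: 0.0
shift mm [-0.18 -0.39 26.43] turn deg [ 0.04 -0.03 -0.01] F [-0.15  0.02 -0.33] t 11.9 w 0.005
```

```bash

python3 -m handwheel '[{"x":0.001,"y":0,"z":0.006,"wx":0,"wy":0,"wz":0},{"x":0.001,"y":0,"z":0.014,"wx":0,"wy":0,"wz":0},{"x":0.001,"y":0,"z":0.022,"wx":0,"wy":0,"wz":0},{"x":0.001,"y":0,"z":0.028,"wx":0,"wy":0,"wz":0},{"x":0.001,"y":0,"z":0.032,"wx":0,"wy":0,"wz":0},{"x":0.001,"y":0,"z":0.032,"wx":0,"wy":0,"wz":0},{"x":0.001,"y":0,"z":0.032,"wx":0,"wy":0,"wz":0}]'
python3 -m handwheel '[{"x":0,"y":0,"z":0.001,"wx":0,"wy":0,"wz":0},{"x":0,"y":0,"z":0.002,"wx":0,"wy":0,"wz":0},{"x":0,"y":0,"z":0.003,"wx":0,"wy":0,"wz":0},{"x":0,"y":0,"z":0.004,"wx":0,"wy":0,"wz":0},{"x":0,"y":0,"z":0.004,"wx":0,"wy":0,"wz":0}]'
```

```text
time: 12.48
position: [0.5199, 0.0392, 0.0936]
tool_rot: [-2.529, -1.864, 0.001]
ft_force: [0.3, -0.4, -0.4]
grip_width: 0.004
grip_force: 0.0
time: 12.9
position: [0.52, 0.0394, 0.09]
tool_rot: [-2.529, -1.864, -0.0]
ft_force: [1.4, -0.5, 1.1]
grip_width: 0.006
grip_force: 0.0
```

```bash

python3 -m handwheel '[{"x":0,"y":0,"z":0.001,"wx":0,"wy":0,"wz":0},{"x":0,"y":0,"z":0.002,"wx":0,"wy":0,"wz":0},{"x":0,"y":0,"z":0.003,"wx":0,"wy":0,"wz":0},{"x":0,"y":0,"z":0.003,"wx":0,"wy":0,"wz":0}]'
python3 -m handwheel '[{"x":0,"y":0,"z":0.001,"wx":0,"wy":0,"wz":0},{"x":0,"y":0,"z":0.002,"wx":0,"wy":0,"wz":0},{"x":0,"y":0,"z":0.003,"wx":0,"wy":0,"wz":0},{"x":0,"y":0,"z":0.003,"wx":0,"wy":0,"wz":0}]'
```

```text
time: 13.23
position: [0.5199, 0.0393, 0.0868]
tool_rot: [-2.529, -1.864, 0.0]
ft_force: [0.8, -0.2, -0.1]
grip_width: 0.008
grip_force: 0.0
time: 13.57
position: [0.5199, 0.0394, 0.0838]
tool_rot: [-2.529, -1.864, 0.0]
ft_force: [0.2, 0.4, -1.1]
grip_width: 0.002
grip_force: 0.0
```

```bash

python3 -m handwheel '[{"x":0,"y":0,"z":0.001,"wx":0,"wy":0,"wz":0},{"x":0,"y":0,"z":0.002,"wx":0,"wy":0,"wz":0},{"x":0,"y":0,"z":0.002,"wx":0,"wy":0,"wz":0},{"x":0,"y":0,"z":0.002,"wx":0,"wy":0,"wz":0}]'
python3 -m handwheel '[{"x":0,"y":0,"z":0.001,"wx":0,"wy":0,"wz":0},{"x":0,"y":0,"z":0.002,"wx":0,"wy":0,"wz":0},{"x":0,"y":0,"z":0.003,"wx":0,"wy":0,"wz":0},{"x":0,"y":0,"z":0.003,"wx":0,"wy":0,"wz":0}]'
python3 -m handwheel '[{"x":0,"y":0,"z":0.001,"wx":0,"wy":0,"wz":0},{"x":0,"y":0,"z":0.002,"wx":0,"wy":0,"wz":0},{"x":0,"y":0,"z":0.003,"wx":0,"wy":0,"wz":0},{"x":0,"y":0,"z":0.003,"wx":0,"wy":0,"wz":0}]'
```

```text
time: 13.9
position: [0.52, 0.0394, 0.082]
tool_rot: [-2.529, -1.864, 0.0]
ft_force: [0.4, -0.7, 0.1]
grip_width: 0.004
grip_force: 0.0
time: 14.23
position: [0.5199, 0.0394, 0.0788]
tool_rot: [-2.529, -1.864, 0.0]
ft_force: [-0.8, -0.6, -0.5]
grip_width: 0.007
grip_force: 0.0
time: 14.57
position: [0.5199, 0.0393, 0.0758]
tool_rot: [-2.529, -1.864, 0.001]
ft_force: [-0.0, 0.1, 1.0]
grip_width: 0.006
grip_force: 0.0
```

```bash

python3 -m handwheel '[{"x":0,"y":0,"z":0.001,"wx":0,"wy":0,"wz":0},{"x":0,"y":0,"z":0.002,"wx":0,"wy":0,"wz":0},{"x":0,"y":0,"z":0.002,"wx":0,"wy":0,"wz":0},{"x":0,"y":0,"z":0.002,"wx":0,"wy":0,"wz":0}]'
python3 - <<'E'
from h import *
import pickle
a,b=pickle.load(open("ab.pkl","rb"))
for n,d,(x,y) in(("a",a,(321,217)),("b",b,(255,180))):
    i=d["image"][y-25:y+25,x-25:x+25];m=(i.max(2)<95).astype(np.uint8)
    k,l,st,c=cv2.connectedComponentsWithStats(m)
    for j in range(1,k):
        if st[j,4]>30:
            print(n,st[j][:4]+[x-25,y-25,0,0],st[j,4])
            for r in range(st[j,1],st[j,1]+st[j,3]):
                q=np.where(l[r]==j)[0];print((r+y-25,q.min()+x-25,q.max()+x-25),end=" ")
            print()
E
```

```text
time: 14.9
position: [0.52, 0.0394, 0.074]
tool_rot: [-2.529, -1.864, 0.0]
ft_force: [0.2, -0.1, 0.8]
grip_width: 0.008
grip_force: 0.0
a [313 211  17  22] 241
(211, np.int64(318), np.int64(322)) (212, np.int64(316), np.int64(325)) (213, np.int64(315), np.int64(327)) (214, np.int64(314), np.int64(328)) (215, np.int64(314), np.int64(328)) (216, np.int64(314), np.int64(329)) (217, np.int64(314), np.int64(329)) (218, np.int64(314), np.int64(329)) (219, np.int64(314), np.int64(328)) (220, np.int64(314), np.int64(328)) (221, np.int64(315), np.int64(327)) (222, np.int64(316), np.int64(326)) (223, np.int64(317), np.int64(325)) (224, np.int64(316), np.int64(324)) (225, np.int64(314), np.int64(324)) (226, np.int64(313), np.int64(325)) (227, np.int64(313), np.int64(326)) (228, np.int64(313), np.int64(326)) (229, np.int64(314), np.int64(326)) (230, np.int64(315), np.int64(325)) (231, np.int64(316), np.int64(325)) (232, np.int64(318), np.int64(323)) 
a [302 229  12  13] 69
(229, np.int64(302), np.int64(302)) (230, np.int64(302), np.int64(303)) (231, np.int64(302), np.int64(304)) (232, np.int64(3
[... 640 characters left out ...]
, np.int64(270)) (181, np.int64(246), np.int64(263)) (182, np.int64(247), np.int64(263)) (183, np.int64(247), np.int64(263)) (184, np.int64(247), np.int64(262)) (185, np.int64(247), np.int64(262)) (186, np.int64(248), np.int64(261)) (187, np.int64(249), np.int64(260)) (188, np.int64(250), np.int64(260)) (189, np.int64(251), np.int64(259)) (190, np.int64(251), np.int64(260)) (191, np.int64(250), np.int64(261)) (192, np.int64(249), np.int64(261)) (193, np.int64(248), np.int64(262)) (194, np.int64(248), np.int64(262)) (195, np.int64(248), np.int64(262)) (196, np.int64(249), np.int64(261)) (197, np.int64(249), np.int64(261)) (198, np.int64(251), np.int64(259)) (199, np.int64(253), np.int64(257))
```

```bash
python3 - <<'E'
from h import *
a=cam("scene");b=cam("side")
p=ctrl.get_state()["position"];print(proj(a,p),proj(b,p),ctrl.get_state()["ft_force"])
o=np.hstack([cv2.resize(a["image"][165:290,265:390],(400,400),interpolation=3),cv2.resize(b["image"][110:235,195:320],(400,400),interpolation=3)])
cv2.imwrite("pics/p.png",o[:,:,::-1])
E
```

```text
[320.78011485 217.10469553] [255.6682133  181.21915837] [-0.09632565  0.76701297  0.51785903]
```

View pics/p.png

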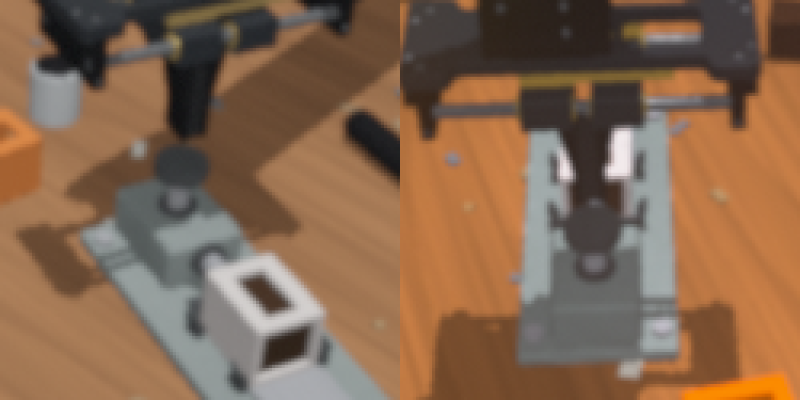

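The fingertips are still visibly above the head (tip at scene px (324,208), head centre (322,217)); both views say about 2 cm short. Continue down by touch.

```bash

python3 -m handwheel '[{"x":0,"y":0,"z":0.001,"wx":0,"wy":0,"wz":0},{"x":0,"y":0,"z":0.002,"wx":0,"wy":0,"wz":0},{"x":0,"y":0,"z":0.003,"wx":0,"wy":0,"wz":0},{"x":0,"y":0,"z":0.003,"wx":0,"wy":0,"wz":0}]'
python3 -m handwheel '[{"x":0,"y":0,"z":0.001,"wx":0,"wy":0,"wz":0},{"x":0,"y":0,"z":0.002,"wx":0,"wy":0,"wz":0},{"x":0,"y":0,"z":0.003,"wx":0,"wy":0,"wz":0},{"x":0,"y":0,"z":0.003,"wx":0,"wy":0,"wz":0}]'
python3 -m handwheel '[{"x":0,"y":0,"z":0.001,"wx":0,"wy":0,"wz":0},{"x":0,"y":0,"z":0.002,"wx":0,"wy":0,"wz":0},{"x":0,"y":0,"z":0.003,"wx":0,"wy":0,"wz":0},{"x":0,"y":0,"z":0.003,"wx":0,"wy":0,"wz":0}]'
```

```text
time: 15.33
position: [0.5199, 0.0394, 0.0708]
tool_rot: [-2.529, -1.864, 0.001]
ft_force: [-0.4, -0.4, -0.4]
grip_width: 0.004
grip_force: 0.0
time: 15.67
position: [0.5199, 0.0394, 0.0678]
tool_rot: [-2.529, -1.864, 0.0]
ft_force: [-0.5, -0.2, -0.4]
grip_width: 0.004
grip_force: 0.0
time: 16.0
position: [0.5199, 0.0394, 0.0648]
tool_rot: [-2.529, -1.864, 0.001]
ft_force: [0.2, -1.0, 0.3]
grip_width: 0.008
grip_force: 0.0
```

```bash
python3 - <<'E'
from h import *
d=cam("scene");g=d["image"].max(2)
for r in range(196,232,1): print(r," ".join("%3d"%v for v in g[r,310:336:1]))
print(proj(d,ctrl.get_state()["position"]))
E
```

```text
196 162 162 163 164 161 148 118  70  30  16  21  23  23  22  28  30  33  33  29  26  35  50  72  89  99 104
197 159 161 161 163 162 153 127  81  33  19  21  20  21  22  29  32  32  33  28  27  35  54  73  88  97 103
198 156 157 159 160 161 155 133  86  36  20  21  21  24  24  29  31  33  32  31  27  42  64  82  91  97 103
199 155 155 156 158 158 151 129  83  35  18  19  19  23  26  33  32  32  31  30  34  54  77  94  99 103 106
200 156 155 155 156 155 146 120  75  31  13  19  20  22  26  30  32  33  31  30  41  66  90 101 105 106 108
201 157 156 156 155 153 142 114  70  29  18  17  21  23  27  30  33  33  30  31  47  76  96 104 106 107 107
202 158 157 157 156 153 141 109  65  28  16  20  19  22  26  30  32  33  28  32  54  81  98 105 106 106 107
203 156 157 157 157 153 139 104  58  25  19  16  20  23  28  32  33  32  29  36  59  86 100 105 106 106 107
204 157 157 157 156 152 134  97  52  24  19  21  22  24  28  30  32  33  30  38  64  89 103 106 107 107 107
205 156 155 154 150 143 123  85  46  22  17  17  20  23  26  31  33  33  31  40  66  92 104 107 108 107 106
206 152 149 145 138 
[... 2115 characters left out ...]
  98 101 103 104 104 104
226  99  99 100  94  87  75  75  91 108 117 119 120 115 104  88  83  89  95  96  92  95  97 100 102 104 105
227  99  99  97  92  81  69  71  90 109 118 120 118 115 100  80  72  82  93  97  96  93  94  97 100 103 102
228  99  99  97  90  77  65  69  88 105 115 117 117 110  96  74  67  78  91  96  97  94  91  93  96  98 102
229  99  98  97  91  78  66  65  79  97 106 109 107  98  85  69  66  78  92  96  97  96  95  92  92  95  99
230  99  98  97  93  83  72  65  70  80  89  91  87  80  70  65  73  87  98  99  98  98  97  96  92  95  97
231 100  99  98  96  92  83  73  67  70  71  71  71  67  68  77  93 110 116 110 104 103 105 105 106 103 105
[320.42199617 220.67222625]
```

The tip is at row ~210 and the head's far rim at 211, with the head unmoved; head centre is ~5 px (≈12 mm) further. Continue.

```bash

python3 -m handwheel '[{"x":0,"y":0,"z":0.001,"wx":0,"wy":0,"wz":0},{"x":0,"y":0,"z":0.002,"wx":0,"wy":0,"wz":0},{"x":0,"y":0,"z":0.003,"wx":0,"wy":0,"wz":0},{"x":0,"y":0,"z":0.003,"wx":0,"wy":0,"wz":0}]'
python3 -m handwheel '[{"x":0,"y":0,"z":0.001,"wx":0,"wy":0,"wz":0},{"x":0,"y":0,"z":0.002,"wx":0,"wy":0,"wz":0},{"x":0,"y":0,"z":0.003,"wx":0,"wy":0,"wz":0},{"x":0,"y":0,"z":0.003,"wx":0,"wy":0,"wz":0}]'
python3 - <<'E'
from h import *
d=cam("scene");g=d["image"].max(2)
for r in range(204,224,1): print(r," ".join("%3d"%v for v in g[r,312:332:1]))
E
```

```text
time: 16.38
position: [0.5199, 0.0394, 0.0618]
tool_rot: [-2.529, -1.864, 0.0]
ft_force: [0.2, 0.0, 0.1]
grip_width: 0.004
grip_force: 0.0
time: 16.72
position: [0.5199, 0.0394, 0.0588]
tool_rot: [-2.529, -1.864, 0.001]
ft_force: [-0.2, -0.1, 0.0]
grip_width: 0.005
grip_force: 0.0
204 157 156 153 136  99  52  23  21  19  19  22  27  33  33  33  31  38  62  88 102
205 155 155 151 132  92  47  19  18  19  22  23  27  32  33  31  31  40  67  92 103
206 150 149 141 119  80  39  19  20  20  20  23  29  31  33  32  30  40  70  94 104
207 134 133 125 102  65  31  17  15  15  20  23  27  30  33  32  28  44  72  95 104
208 114 111 103  86  56  28  18  19  21  19  23  28  32  32  31  31  45  73  94 103
209 104 101  96  84  59  34  22  18  19  21  25  28  31  31  31  32  48  75  94 101
210 105 101  96  84  62  40  25  21  20  21  25  29  31  33  32  33  54  77  95 101
211 104 100  91  79  63  45  32  25  22  20  24  32  34  33  32  34  55  81  95 101
212 102  92  80  68  57  50  43  32  25  24  25  32  33  35  33  37  55  79  95 100
213  97  85  70  59  56  54  49  42  31  28  29  34  36  38  3
[... 161 characters left out ...]
  54  54  55  55  65  81  94
216  88  70  57  57  58  57  58  57  54  54  53  55  55  55  56  55  55  63  78  91
217  89  69  56  56  57  58  59  60  58  58  56  56  57  57  56  57  56  62  78  92
218  89  72  56  56  58  59  60  59  59  59  58  58  57  58  57  57  57  64  81  95
219  91  76  60  57  58  60  60  61  61  59  59  61  59  59  59  58  59  70  86  97
220  90  80  67  61  60  60  60  61  61  61  63  61  61  62  59  59  63  78  92 102
221  93  85  81  72  66  61  62  62  63  63  62  63  61  61  61  63  73  87  97 103
222  95  94  90  84  74  71  69  69  68  68  65  65  64  64  65  75  85  96 102 104
223  99  97  96  91  85  84  87  86  84  82  79  75  74  74  77  84  93 100 103 104
```

```bash

python3 -m handwheel '[{"x":0,"y":0,"z":0.001,"wx":0,"wy":0,"wz":0},{"x":0,"y":0,"z":0.002,"wx":0,"wy":0,"wz":0},{"x":0,"y":0,"z":0.003,"wx":0,"wy":0,"wz":0},{"x":0,"y":0,"z":0.003,"wx":0,"wy":0,"wz":0}]'
python3 -m handwheel '[{"x":0,"y":0,"z":0.001,"wx":0,"wy":0,"wz":0},{"x":0,"y":0,"z":0.002,"wx":0,"wy":0,"wz":0},{"x":0,"y":0,"z":0.003,"wx":0,"wy":0,"wz":0},{"x":0,"y":0,"z":0.003,"wx":0,"wy":0,"wz":0}]'
```

```text
time: 17.1
position: [0.5199, 0.0393, 0.0558]
tool_rot: [-2.529, -1.864, 0.0]
ft_force: [0.4, 0.3, 0.9]
grip_width: 0.004
grip_force: 0.0
time: 17.43
position: [0.5199, 0.0394, 0.0528]
tool_rot: [-2.529, -1.864, 0.0]
ft_force: [-0.1, 1.0, -0.3]
grip_width: 0.01
grip_force: 0.0
```

```bash

python3 -m handwheel '[{"x":0,"y":0,"z":0.001,"wx":0,"wy":0,"wz":0},{"x":0,"y":0,"z":0.002,"wx":0,"wy":0,"wz":0},{"x":0,"y":0,"z":0.003,"wx":0,"wy":0,"wz":0},{"x":0,"y":0,"z":0.003,"wx":0,"wy":0,"wz":0}]'
python3 - <<'E'
from h import *
d=cam("scene");g=d["image"].max(2)
for r in range(207,226,1): print(r," ".join("%3d"%v for v in g[r,312:332:1]))
d=cam("side");g=d["image"].max(2)
for r in range(168,192,1): print(r," ".join("%3d"%v for v in g[r,244:268:1]))
E
```

```text
time: 17.77
position: [0.5202, 0.0394, 0.05]
tool_rot: [2.529, 1.864, 0.0]
ft_force: [0.8, 0.0, 2.1]
grip_width: 0.008
grip_force: 0.6
207 143 136 124 100  63  27  20  20  18  24  25  29  34  33  32  30  42  67  90 102
208 127 116 103  81  49  24  21  22  19  21  26  30  33  32  31  32  45  71  92 102
209 112 104  93  73  46  25  18  19  19  22  27  29  34  32  30  33  49  75  94 102
210 105 100  92  71  41  23  17  20  21  21  26  31  33  33  29  35  54  80  96 100
211 106 101  90  70  42  20  18  18  20  23  24  31  32  33  31  38  58  83  97 101
212 104  98  85  63  37  23  20  20  20  23  28  30  33  34  29  37  58  83  95 101
213 100  91  74  55  37  25  20  21  20  23  27  31  33  32  29  32  53  79  94 100
214  95  82  64  52  43  33  25  22  22  24  27  33  32  32  29  31  50  72  89  96
215  92  75  60  56  52  42  33  24  22  22  29  31  32  31  29  30  45  66  84  95
216  89  71  56  55  55  49  43  31  26  24  29  35  33  34  34  37  46  61  80  93
217  88  67  54  57  57  54  51  42  31  29  33  40  42  42  43  44  50  62  79  93
218  87  68  54  54  56  57  54  51  42  
[... 2330 characters left out ...]

185 153 145 116  82  69  68  69  69  69  69  69  70  71  70  70  70  69  69  73  93 123 142 147 146
186 141 138 117  86  70  67  68  68  70  69  69  70  70  71  70  69  68  69  76  91 109 118 120 120
187 116 114 105  87  75  71  68  68  69  70  69  69  69  69  69  68  70  75  83  94 102 105 104 105
188 101 102 100  92  83  78  72  70  69  70  70  71  72  71  70  70  75  84  93 100 102 103 103 103
189 100 100 100  99  94  87  78  73  74  77  79  80  80  81  79  76  78  88  98 103 104 103 103 103
190 101 101 101 101  98  92  82  77  84  92  97  98  98  97  91  81  78  86  96 102 103 104 103 103
191 101 101 101 101  99  90  80  78  90 105 111 113 112 109 101  88  76  79  90 101 104 104 104 103
```

Contact at TCP z≈0.050 (2.1 N), tip centred on the head in both views. Take up the soft stage.

```bash

python3 -m handwheel '[{"x":0,"y":0,"z":0.001,"wx":0,"wy":0,"wz":0},{"x":0,"y":0,"z":0.002,"wx":0,"wy":0,"wz":0},{"x":0,"y":0,"z":0.003,"wx":0,"wy":0,"wz":0},{"x":0,"y":0,"z":0.004,"wx":0,"wy":0,"wz":0},{"x":0,"y":0,"z":0.005,"wx":0,"wy":0,"wz":0},{"x":0,"y":0,"z":0.006,"wx":0,"wy":0,"wz":0},{"x":0,"y":0,"z":0.007,"wx":0,"wy":0,"wz":0},{"x":0,"y":0,"z":0.008,"wx":0,"wy":0,"wz":0},{"x":0,"y":0,"z":0.008,"wx":0,"wy":0,"wz":0}]'
python3 -m handwheel '[{"x":0,"y":0,"z":0.0007,"wx":0,"wy":0,"wz":0},{"x":0,"y":0,"z":0.0014,"wx":0,"wy":0,"wz":0},{"x":0,"y":0,"z":0.002,"wx":0,"wy":0,"wz":0},{"x":0,"y":0,"z":0.002,"wx":0,"wy":0,"wz":0}]'
python3 -m handwheel '[{"x":0,"y":0,"z":0.0005,"wx":0,"wy":0,"wz":0},{"x":0,"y":0,"z":0.001,"wx":0,"wy":0,"wz":0},{"x":0,"y":0,"z":0.0015,"wx":0,"wy":0,"wz":0},{"x":0,"y":0,"z":0.0015,"wx":0,"wy":0,"wz":0}]'
```

```text
time: 18.62
position: [0.5202, 0.0394, 0.042]
tool_rot: [2.529, 1.864, 0.0]
ft_force: [-0.1, -0.7, 2.1]
grip_width: 0.005
grip_force: 1.2
time: 18.95
position: [0.5201, 0.0394, 0.04]
tool_rot: [2.529, 1.864, 0.0]
ft_force: [0.0, 1.1, 2.6]
grip_width: 0.006
grip_force: 1.3
time: 19.28
position: [0.5203, 0.0394, 0.0387]
tool_rot: [2.529, 1.864, 0.001]
ft_force: [-0.6, -0.0, 4.1]
grip_width: 0.008
grip_force: 2.3
```

```bash

python3 -m handwheel '[{"x":0,"y":0,"z":0.0005,"wx":0,"wy":0,"wz":0},{"x":0,"y":0,"z":0.001,"wx":0,"wy":0,"wz":0},{"x":0,"y":0,"z":0.0015,"wx":0,"wy":0,"wz":0},{"x":0,"y":0,"z":0.0015,"wx":0,"wy":0,"wz":0}]'
python3 -m handwheel '[{"x":0,"y":0,"z":0.0005,"wx":0,"wy":0,"wz":0},{"x":0,"y":0,"z":0.001,"wx":0,"wy":0,"wz":0},{"x":0,"y":0,"z":0.0015,"wx":0,"wy":0,"wz":0},{"x":0,"y":0,"z":0.0015,"wx":0,"wy":0,"wz":0}]'
python3 -m handwheel '[{"x":0,"y":0,"z":0.0005,"wx":0,"wy":0,"wz":0},{"x":0,"y":0,"z":0.001,"wx":0,"wy":0,"wz":0},{"x":0,"y":0,"z":0.0015,"wx":0,"wy":0,"wz":0},{"x":0,"y":0,"z":0.0015,"wx":0,"wy":0,"wz":0}]'
```

```text
time: 19.62
position: [0.5203, 0.0394, 0.0373]
tool_rot: [2.529, 1.864, 0.001]
ft_force: [0.4, -0.2, 5.9]
grip_width: 0.005
grip_force: 2.7
time: 19.95
position: [0.5205, 0.0394, 0.0362]
tool_rot: [2.529, 1.864, 0.001]
ft_force: [-0.2, 0.3, 6.8]
grip_width: 0.006
grip_force: 3.6
time: 20.28
position: [0.5206, 0.0395, 0.0348]
tool_rot: [2.529, 1.864, 0.002]
ft_force: [-0.8, -0.8, 8.9]
grip_width: 0.004
grip_force: 4.0
```

```bash

python3 -m handwheel '[{"x":0,"y":0,"z":0.0005,"wx":0,"wy":0,"wz":0},{"x":0,"y":0,"z":0.001,"wx":0,"wy":0,"wz":0},{"x":0,"y":0,"z":0.0015,"wx":0,"wy":0,"wz":0},{"x":0,"y":0,"z":0.0015,"wx":0,"wy":0,"wz":0}]'
python3 -m handwheel '[{"x":0,"y":0,"z":0.0005,"wx":0,"wy":0,"wz":0},{"x":0,"y":0,"z":0.001,"wx":0,"wy":0,"wz":0},{"x":0,"y":0,"z":0.001,"wx":0,"wy":0,"wz":0}]'
```

```text
time: 20.62
position: [0.5207, 0.0394, 0.0335]
tool_rot: [2.529, 1.864, 0.002]
ft_force: [-1.0, -1.0, 8.6]
grip_width: 0.003
grip_force: 4.4
time: 20.87
position: [0.5211, 0.0395, 0.033]
tool_rot: [2.529, 1.864, 0.003]
ft_force: [-1.7, -0.3, 12.8]
grip_width: 0.006
grip_force: 6.2
```

```bash

python3 -m handwheel '[{"x":0,"y":0,"z":0.0004,"wx":0,"wy":0,"wz":0},{"x":0,"y":0,"z":0.0007,"wx":0,"wy":0,"wz":0},{"x":0,"y":0,"z":0.0007,"wx":0,"wy":0,"wz":0},{"x":0,"y":0,"z":0.0007,"wx":0,"wy":0,"wz":0}]'
```

```text
time: 21.2
position: [0.5212, 0.0395, 0.0327]
tool_rot: [2.529, 1.864, 0.003]
ft_force: [-3.8, -0.4, 14.1]
grip_width: 0.002
grip_force: 7.1
```

```bash

python3 -m handwheel '[{"x":0,"y":0,"z":0.0004,"wx":0,"wy":0,"wz":0},{"x":0,"y":0,"z":0.0006,"wx":0,"wy":0,"wz":0},{"x":0,"y":0,"z":0.0006,"wx":0,"wy":0,"wz":0},{"x":0,"y":0,"z":0.0006,"wx":0,"wy":0,"wz":0}]'
python3 -m handwheel '[{"x":0,"y":0,"z":0,"wx":0,"wy":0,"wz":0},{"x":0,"y":0,"z":0,"wx":0,"wy":0,"wz":0},{"x":0,"y":0,"z":0,"wx":0,"wy":0,"wz":0}]'
```

```text
time: 21.53
position: [0.5213, 0.0395, 0.0323]
tool_rot: [2.529, 1.864, 0.004]
ft_force: [-2.7, -0.5, 15.0]
grip_width: 0.006
grip_force: 7.8
time: 21.78
position: [0.5213, 0.0395, 0.0323]
tool_rot: [2.529, 1.864, 0.004]
ft_force: [-2.3, -0.3, 15.6]
grip_width: 0.004
grip_force: 7.8
```

Stiff ~4 N/mm and 18 mm total travel: at the second stop. A touch more for margin, hold, then rise.

```bash

python3 -m handwheel '[{"x":0,"y":0,"z":0.0003,"wx":0,"wy":0,"wz":0},{"x":0,"y":0,"z":0.0005,"wx":0,"wy":0,"wz":0},{"x":0,"y":0,"z":0.0005,"wx":0,"wy":0,"wz":0},{"x":0,"y":0,"z":0.0005,"wx":0,"wy":0,"wz":0},{"x":0,"y":0,"z":0.0005,"wx":0,"wy":0,"wz":0},{"x":0,"y":0,"z":0.0005,"wx":0,"wy":0,"wz":0},{"x":0,"y":0,"z":0.0005,"wx":0,"wy":0,"wz":0},{"x":0,"y":0,"z":0.0005,"wx":0,"wy":0,"wz":0},{"x":0,"y":0,"z":0.0005,"wx":0,"wy":0,"wz":0},{"x":0,"y":0,"z":0.0005,"wx":0,"wy":0,"wz":0}]'
python3 -m handwheel '[{"x":0,"y":0,"z":-0.002,"wx":0,"wy":0,"wz":0},{"x":0,"y":0,"z":-0.004,"wx":0,"wy":0,"wz":0},{"x":0,"y":0,"z":-0.007,"wx":0,"wy":0,"wz":0},{"x":0,"y":0,"z":-0.01,"wx":0,"wy":0,"wz":0},{"x":0,"y":0,"z":-0.014,"wx":0,"wy":0,"wz":0},{"x":0,"y":0,"z":-0.018,"wx":0,"wy":0,"wz":0},{"x":0,"y":0,"z":-0.023,"wx":0,"wy":0,"wz":0},{"x":0,"y":0,"z":-0.03,"wx":0,"wy":0,"wz":0},{"x":0,"y":0,"z":-0.04,"wx":0,"wy":0,"wz":0},{"x":0,"y":0,"z":-0.055,"wx":0,"wy":0,"wz":0}]'
python3 -m handwheel '[{"x":0,"y":0,"z":-0.03,"wx":0,"wy":0,"wz":0},{"x":0,"y":0,"z":-0.06,"wx":0,"wy":0,"wz":0},{"x":0,"y":0,"z":-0.09,"wx":0,"wy":0,"wz":0},{"x":0,"y":0,"z":-0.1,"wx":0,"wy":0,"wz":0},{"x":0,"y":0,"z":-0.1,"wx":0,"wy":0,"wz":0}]'
python3 - <<'E'
from h import *
a=cam("scene");b=cam("wrist")
o=np.hstack([cv2.resize(a["image"][165:305,270:400],(371,400),interpolation=3),cv2.resize(b["image"][20:320,120:440],(427,400))])
cv2.imwrite("pics/q.png",o[:,:,::-1])
E
```

```text
time: 22.62
position: [0.5214, 0.0395, 0.032]
tool_rot: [2.529, 1.864, 0.004]
ft_force: [-3.9, -0.2, 17.4]
grip_width: 0.004
grip_force: 8.4
time: 23.45
position: [0.5188, 0.0391, 0.0844]
tool_rot: [-2.528, -1.863, 0.004]
ft_force: [0.6, -0.3, 0.4]
grip_width: 0.003
grip_force: 0.0
time: 23.87
position: [0.5221, 0.0396, 0.1883]
tool_rot: [2.527, 1.863, 0.009]
ft_force: [0.1, 0.4, 0.3]
grip_width: 0.005
grip_force: 0.0
```

View pics/q.png

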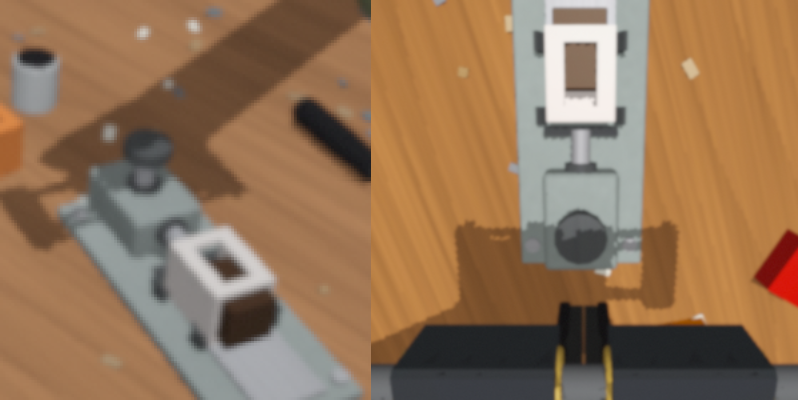

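The core sticks out of the shell's front over the ledge (wrist crop (580,15)). The shell is between its guides, the plunger is up and the ram is back.

```bash
python3 -c "
from bench import ctrl
print(ctrl.close_job())"
```

```text
the job is handed in; nothing more can be done
None
```

Job handed in at about 24 s: the shell sits in the nest, the plunger was held at its second stop for over half a second (highest reading 17.4 N) and is up again, the core is part-way out over the ledge, and I did not touch the flat case or the can.

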